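Crank the forge's air gate open

ROBOT

A 7-joint arm with a two-finger parallel gripper is mounted at the origin on the work surface. World frame = base frame: x ahead of the robot, y to its left, z up, the work surface at z = 0. Lengths are in m, angles in rad, forces in N, time in s.
With the tool pointing down it reaches from about 0.35 to 0.9 m from the base axis. Payload 19.9 kg.
Tool frame: the origin (TCP) lies between the finger pads; the fingertips stand 19 mm ahead of it and the grasp point (between the pads) is the TCP; z points along the fingers, y is the line along which they close (so a half turn about z gives the same grasp; the last joint's range is limited). The gripper opens to 94 mm and grips with 3 to 60 N. Pads are 16 mm wide; open, the fingers measure 119 mm over their backs; the gripper's body (75 mm by 177 mm) begins 78 mm behind the grasp point.
Start: joints at [-1.175, 0.417, -0.01, 1.614, 0.005, 1.111, -0.053], TCP at [0.264, 0.566, 0.224] pointing down, gripper open.
Joint ranges: [-2.81, 2.81], [-0.39, 2.02], [-1.27, 1.25], [0.06, 2.57], [-1.19, 4.33], [0.19, 2], [-2.82, 2.82]. Speed limits (rad/s): [1.89, 1.89, 2.39, 2.39, 3.01, 3.01, 3.01].

INTERFACE

Orientations are given as a 3x3 rotation matrix whose columns are the frame's x, y, z axes.
In Python, from rig import robot gives the robot as it stands. Calls block until the motion is done:
- robot.move_ptp(position, orientation): joint-space move of the TCP to a pose.
- robot.move_linear(position, velocity=0.15, frame=None, threshold=None): straight line of the TCP; frame=None keeps the orientation; velocity is the mean speed in m/s. With threshold (N) it stops when the force on the tool has changed by that much, and returns True; else False.
- robot.goto_joints(angles): joint-space move.
- robot.gripper_to(opening): finger opening in m; the grip force is fixed at half the most; returns when the fingers have stopped.
- robot.pause(seconds).
- robot.ik(position, orientation): joint angles nearest the present ones, or None.
- robot.get_state(): the state.
- robot.grab_frame(name): name is "scene" or "side" or "wrist"; returns the picture (420x560x3 uint8, red, green, blue); there is no depth.
- robot.camera_info(name): a dict with "fx", "fy", "cx", "cy" (pixels), "rvec" (rotation vector, rad) and "tvec" (3), from world to camera coordinates, as OpenCV has them. Camera axes: x right, y down, z forward; pixel columns grow to the right and rows downward; lengths in m; the calibration is good to about 2 mm. A picture is of the moment at which its call begins: read the wrist's pose just before it. camera_info takes no time and is no camera call; for the wrist camera it gives the pose at the moment of the call.
A pose or a line that the arm cannot do raises robot.PlanningError and nothing moves.
- robot.sign_off(): hands the job in; it is judged then, once.
The state is a dict: "time": time; "qpos": joint angles; "joint_vel": joint speeds; "effort": joint torques, N m; "ee_pos": TCP position; "tool_rot": TCP orientation; "force": force on the tool from outside, world axes, zero at the start; "moment": the same for the moment, N m; "opening": finger opening in m; "grasp_force": force on a finger pad.
Only numpy, scipy, OpenCV 4.12 (cv2) and the standard library are available. Lean on these libraries where they do the work, as an engineer would, in place of code of your own. Each camera call takes 0.05 s, during which the arm holds its last target. There are 200 camera calls.

TASK

Open the forge's air gate. Take the loose crank, feel its socket onto the hex hidden down in the guard tube until it is fully home, pressing only lightly and never ramming it; then turn it counter-clockwise (seen from above) until the gate stands fully open at its stop, without forcing it there. Let go, leaving the crank seated on the hex, and leave the hammer, the can and the steel bar where they are.

Things in the scene. Friction and masses are not known exactly. Their poses are not given: they have to be found in the camera images.
- crank: Loose crank, about 0.4 kg, balanced, standing on its socket. Origin: centre of the socket's lower face; z up its turning axis. Socket tube 39 mm across, z 0 to 45 mm; its 6-sided hole (open below, 27.2 mm across flats, 26 mm deep) has two flats facing +x and -x. Flat arm 16 mm wide (y), z 45 to 55 mm, x -50 to +90 mm. Steel balance ball 26 mm across at x -52, z 58 mm.
- crank_grip (a point): Centre of the crank's blue square grip block, on its axis 75 mm above its lower face. The block is 28 x 28 mm with sides along the crank's x and y, from z 55 (the arm's top) to 95 mm. Same axes as the crank.
- crank_knob (a point): Centre of the crank's upright wooden knob, 22 mm across and 50 mm high (z 55 to 105 mm), 88 mm from the crank's axis. Same axes as the crank.
- gatebox: Air-gate box fixed to the bench: green housing 120 x 120 mm, 60 mm high, foot 150 mm long in x. Origin: centre of its underside; z up. On its top centre the steel guard tube, 58 mm outside, 46 mm bore, up to 100 mm. On its -y side (y -67 to -103 mm) a gate guide 110 mm long in x, 56 mm high; then a pipe 60 mm across to y = -235 mm.
- guard_mouth (a point): Centre of the guard tube's upper rim, 100 mm above the bench, on the axis of the hidden hex; z up. Down in the tube stands a steel hex, 26 mm across flats: round tapered nose from 16 mm below the rim, six corners from 21 mm below. How it is turned about its axis differs every time and is not given. With corners not lined up the socket stops about 21 mm below the rim.
- hex_shoulder (a point): Centre of the round shoulder at the foot of the hidden hex, 38 mm below the rim: the crank is fully home when its lower face rests here. Axes are those of the box, not of the hex. The hex takes about 0.25 N m to turn; it opens counter-clockwise seen from above, 2.0 rad from shut to a firm stop, and stays where it is left.
- gate (a joint): Height of the gate blade (steel, red top edge, 84 mm wide, rising from the guide) in m: 0 shut, 0.036 fully open; 18 mm per rad of the hex, counter-clockwise opens. Open, it stays under the arm of the seated crank.
- hammer: A hammer lying on the bench, 280 mm long. Leave it alone. Origin: middle of its underside, x along the handle.
- can: A yellow-green can of punches, 72 mm across, 165 mm high over the punches. Leave it alone. Origin: centre of its underside.
- bar: A flat steel bar 180 x 22 x 12 mm lying on the bench. Leave it alone. Origin: centre of its underside, x along its length.
Not all that is in view belongs to the job. Leave any orange, red or turquoise look-alike of the crank alone.

How it is judged:
On the way, in this order (a step that is already met when the one before it is completed fails the run):
1. the crank is fully home on the hex, the gate still shut (z of crank in the frame of guard_mouth below -0.034 m and horizontal distance between crank and guard_mouth below 0.004 m and angle between crank's own z axis and vertical below 0.12 rad and value of joint gate below 0.006 m), for 0.1 s.
2. the gate has been cranked fully open (value of joint gate above 0.0335 m), for 0.2 s.
At the end, for the whole second after the job is handed in: The gate is open to within 2.5 mm of its 36 mm, and the crank stands released and at rest on the hex, its lower face within 4 mm of fully home, within 4 mm of the axis and upright within 7 degrees (value of joint gate above 0.0335 m and z of crank in the frame of guard_mouth below -0.034 m and horizontal distance between crank and guard_mouth below 0.004 m and angle between crank's own z axis and vertical below 0.12 rad and linear speed of crank below 0.02 m/s); the robot touches nothing.
It fails at once if the crank, not yet dropped over the hex, pressed on the gate box or the hex with more than 40 N (contact force between crank and gatebox above 40 N and z of crank in the frame of guard_mouth above -0.025 m).
It fails at once if the crank forced against the hex or the gate box with more than 150 N (contact force between crank and gatebox above 150 N).
It fails at once if the hammer moved more than 30 mm (distance of hammer from where it was at the start of the episode above 0.03 m).
It fails at once if the can moved more than 30 mm or tipped (distance of can from where it was at the start of the episode above 0.03 m or angle between can's own z axis and vertical above 0.4 rad).
It fails at once if the steel bar moved more than 30 mm (distance of bar from where it was at the start of the episode above 0.03 m).
It also fails if it takes over 67 s, if anything falls off the work surface, if the arm or the gripper's body presses on something with over 40 N, if the wrist force passes 120 N, or if a joint passes its speed limit or range.

## Working session

There is one attempt and no reset: what is moved stays moved. The work goes in short steps, each a Python script; the robot and the scene stay as the last script left them, time stands still between calls to the robot, and variables do not carry over. Pictures are saved under pics/ and viewed, at most 10 in all, crops included, and the job is handed in when it is done.

```bash
mkdir -p pics; ls
python3 - <<'E'
from rig import robot
import cv2, numpy as np
for n in ("scene","side"):
    im=robot.grab_frame(n); cv2.imwrite(f"pics/{n}0.png",im[:,:,::-1]); i=robot.camera_info(n)
    R=cv2.Rodrigues(np.array(i["rvec"]))[0]; print(n,i,"campos",-R.T@np.array(i["tvec"]))
print(robot.get_state())
E
```

```text
pics
scene {'fx': 430.3253205226593, 'fy': 430.3253205226593, 'cx': 279.02921445374614, 'cy': 212.19256759758997, 'rvec': array([ 1.71865466,  1.53103484, -0.76336331]), 'tvec': array([-0.19535872, -0.19660734,  1.38198257])} campos [1.25237742 0.02137738 0.64636607]
side {'fx': 383.62758786393476, 'fy': 383.62758786393476, 'cx': 278.810522999371, 'cy': 206.80409012354534, 'rvec': array([ 2.24452439, -0.3786736 ,  0.16827179]), 'tvec': array([-0.39237305,  0.24753527,  0.79978961])} campos [ 0.22759858 -0.55675782  0.7022203 ]
{'time': 0.1, 'qpos': array([-1.17549882,  0.41789239, -0.01029624,  1.61410429,  0.00468776,
        1.11073628, -0.05299527]), 'joint_vel': array([ 0.00025057,  0.0002021 , -0.00216893, -0.00186686, -0.00175043,
       -0.00071963,  0.00019664]), 'effort': array([ 2.62223257e-04, -8.52565384e+01,  6.39638957e-01, -4.26693356e+01,
       -4.89408115e-02,  1.63655018e-02,  7.48600200e-05]), 'ee_pos': array([0.26427129, 0.56601891, 0.22390561]), 'tool_rot': array([[-9.06111553e-01,  4.23038642e-01, -3.99906185e-04],
       [ 4.23038824e-01,  9.06110957e-01, -1.04240065e-03],
       [-7.86163812e-05, -1.11370712e-03, -9.99999377e-01]]), 'force': array([-0.11826072, -0.35422539,  0.10900472]), 'moment': array([-0.00972329, -0.01080191, -0.00835055]), 'grasp_force': 0.0, 'opening': 0.09389651768412875}
```

View pics/scene0.png

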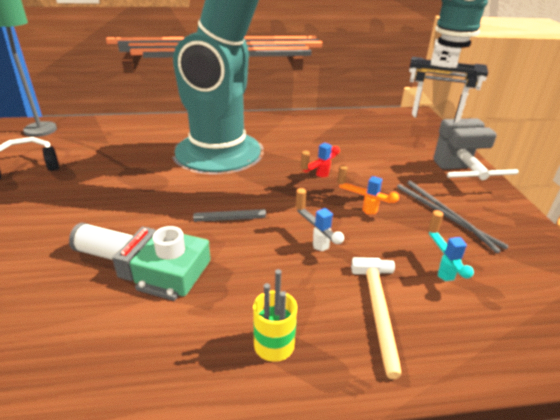

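View pics/side0.png

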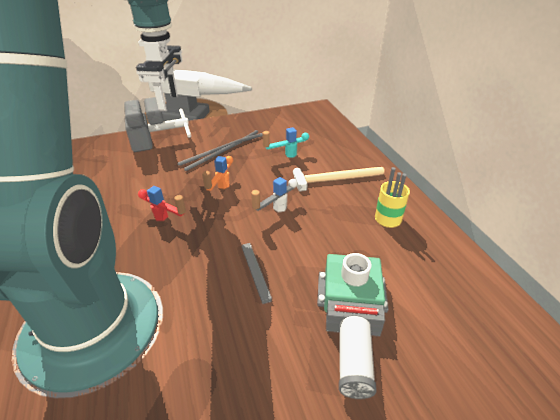

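The real crank is the grey/white one: grip at scene (323,216) and side (280,187), knob at scene (301,198). The guard tube rim is at scene (169,236) and side (356,264). The bar lies between them, and the can and hammer are further out.

```bash
cat > h.py <<'E'
from rig import robot
import cv2, numpy as np
def cam(n):
    i=robot.camera_info(n); R=cv2.Rodrigues(np.array(i["rvec"]))[0]
    K=np.array([[i["fx"],0,i["cx"]],[0,i["fy"],i["cy"]],[0,0,1]]); return K,R,np.array(i["tvec"]).reshape(3)
def ray(c,uv):
    K,R,t=c; d=R.T@np.linalg.inv(K)@np.array([uv[0],uv[1],1.]); return -R.T@t,d/np.linalg.norm(d)
def onz(c,uv,z):
    o,d=ray(c,uv); return o+d*(z-o[2])/d[2]
def tri(rays):
    A=sum(np.eye(3)-np.outer(d,d) for o,d in rays); b=sum((np.eye(3)-np.outer(d,d))@o for o,d in rays); return np.linalg.solve(A,b)
def proj(c,p):
    K,R,t=c; q=K@(R@np.array(p)+t); return q[:2]/q[2]
def blobs(im,lo,hi,amin=20):
    m=cv2.inRange(cv2.cvtColor(im,cv2.COLOR_RGB2HSV),lo,hi)
    n,l,s,c=cv2.connectedComponentsWithStats(m); return m,[(c[i].round(1),s[i]) for i in range(1,n) if s[i][4]>=amin],l
def tool(a): # tool down, closing axis y at world angle a
    y=np.array([np.cos(a),np.sin(a),0]); z=np.array([0,0,-1.]); return np.column_stack([np.cross(y,z),y,z])
E
python3 - <<'E'
from h import *
g={}
for n in("scene","side"):
    im=cv2.imread(f"pics/{n}0.png")[:,:,::-1]
    m,b,l=blobs(im,(105,120,60),(125,255,255)); print(n,"blue",[(x[0],x[1][4]) for x in b])
S,D=cam("scene"),cam("side")
print("grip",tri([ray(S,(323,216)),ray(D,(280,187))]))
print("grip scene z.075",onz(S,(323,216),.075),"side",onz(D,(280,187),.075))
print("knob top",onz(S,(300.5,190),.105),onz(D,(255,192),.105))
print("rim",onz(S,(169,236),.1),onz(D,(356,263),.1),tri([ray(S,(169,236)),ray(D,(356,263))]))
print("ball",tri([ray(S,(338,238)),ray(D,(294,185))]))
i=robot.camera_info("wrist"); K,R,t=cam("wrist"); print(K,"cam in tool", robot.get_state()["tool_rot"].T@(-R.T@t-robot.get_state()["ee_pos"]), (R@robot.get_state()["tool_rot"]).round(2))
E
```

```text
scene blue [(array([10.7, 82.5]), np.int32(1666)), (array([24.6, 69.5]), np.int32(309)), (array([324.3, 151.1]), np.int32(124)), (array([373.9, 185.9]), np.int32(142)), (array([322.8, 220.8]), np.int32(206)), (array([454.4, 250.1]), np.int32(233))]
side blue [(array([291.1, 135.3]), np.int32(98)), (array([220.6, 163.7]), np.int32(151)), (array([279.6, 187. ]), np.int32(149)), (array([155.2, 194.9]), np.int32(188))]
grip [0.49471599 0.22803534 0.07937622]
grip scene z.075 [0.48286739 0.23403136 0.075     ] side [0.49674685 0.2262688  0.075     ]
knob top [0.41625255 0.19193949 0.105     ] [0.41725054 0.19010005 0.105     ]
rim [ 0.55430784 -0.09951961  0.1       ] [ 0.54917899 -0.10351533  0.1       ] [ 0.5507442  -0.10058637  0.09684628]
ball [0.54526172 0.25297658 0.05532729]
[[372.56048292   0.         284.7088587 ]
 [  0.         372.56048292 211.72676819]
 [  0.           0.           1.        ]] cam in tool [ 0.07465161 -0.00161928 -0.15982707] [[-0.    1.    0.  ]
 [-0.97 -0.   -0.26]
 [-0.26 -0.    0.97]]
```

```bash
cat >> h.py <<'E'
RCT=None
def look(target,h,az,tilt=0.):
    """move so the wrist camera looks straight down on target from height h above it; az = tool closing angle"""
    s=robot.get_state(); K,R,t=cam("wrist"); Rt=s["tool_rot"]
    ct=Rt.T@(-R.T@t-s["ee_pos"]); RCT=R@Rt    # cam<-tool
    # image x (=tool y) at world angle az, cam z down
    x=np.array([np.cos(az),np.sin(az),0]); z=np.array([0,0,-1.]); Rwc=np.column_stack([x,np.cross(z,x),z])
    Rn=Rwc@RCT; p=np.array(target)+[0,0,h]-Rn@ct
    robot.move_ptp(p,Rn); robot.pause(.2)
def shot(n,name):
    c=cam(n); im=robot.grab_frame(n); cv2.imwrite(f"pics/{name}.png",im[:,:,::-1]); return c,im
E
python3 - <<'E'
from h import *
G=np.array([.4947,.228,.095]); H=np.array([.551,-.101,.1])
def tryl(T,h):
    for a in (1.57,1.0,2.2,.5,2.7,-1.57,0):
        try: look(T,h,a); print("ok",a,robot.get_state()["time"]); return
        except robot.PlanningError as e: print(a,e)
tryl(G,.25); shot("wrist","wc"); c=cam("wrist"); np.savez("wc.npz",K=c[0],R=c[1],t=c[2])
tryl(H,.22); shot("wrist","wh"); c=cam("wrist"); np.savez("wh.npz",K=c[0],R=c[1],t=c[2])
a=cv2.imread("pics/wc.png"); b=cv2.imread("pics/wh.png")
# hex area, enhanced crop
p=proj(c,[.551,-.101,.084]); print("rim px",p, robot.get_state()["qpos"].round(2))
u,v=p.astype(int); cr=b[max(0,v-70):v+70,max(0,u-70):u+70]; cr=cv2.resize(cr,None,fx=4,fy=4,interpolation=3)
cv2.imwrite("pics/wh_crop.png",np.clip(cr.astype(float)*1.5,0,255).astype(np.uint8)); print(u-70,v-70)
E
```

```text
ok 1.57 1.8833
ok 1.57 3.4
rim px [283.28377663 211.40280149] [-0.04  0.59  0.2   1.57 -0.08  1.25  1.75]
213 141
```

View pics/wc.png

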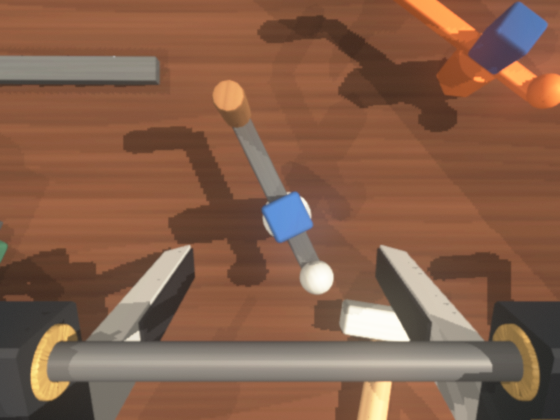

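View pics/wh_crop.png

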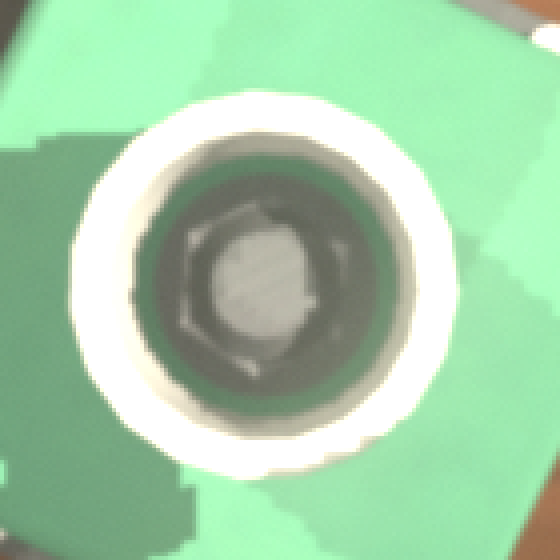

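The wrist crank view shows the block's centre near (288,216), the knob's top near (229,95) and the ball near (317,277). The tube crop shows the hex itself, centred near crop (262,288). Its edges are turned about 5° clockwise in the image, so the flat normals point to about 25° (mod 60) in world.

Run:
```python
from h import *
L=lambda f:(lambda d:(d["K"],d["R"],d["t"]))(np.load(f))
C,Hc=L("wc.npz"),L("wh.npz")
im=cv2.imread("pics/wc.png")[:,:,::-1]
m,b,l=blobs(im,(105,120,60),(125,255,255)); 
k=[i for i in b if np.hypot(*(i[0]-[288,216]))<20][0]; print("blue",k)
ys,xs=np.nonzero((m>0)&(np.hypot(np.arange(560)[None]-288,np.arange(420)[:,None]-216)<45))
rc=cv2.minAreaRect(np.column_stack([xs,ys]).astype(np.float32)); print(rc)
g=onz(C,rc[0],.093)
bp=cv2.boxPoints(rc); e=[onz(C,q,.095) for q in bp]; print("box angle",[np.degrees(np.arctan2(*(e[i+1]-e[i])[1::-1]))%90 for i in range(3)])
kn=onz(C,(228.5,95),.105); ba=onz(C,(317,277),.058)
d=kn-ba; print("grip",g,"kn",kn,"ba",ba,"yaw",np.degrees(np.arctan2(d[1],d[0]))%360,"axis along",ba+d*52/140)
im=cv2.imread("pics/wh.png"); gr=cv2.cvtColor(im,cv2.COLOR_BGR2HSV)
m=cv2.inRange(gr,(0,0,150),(180,60,255)); m[:, :213]=0;m[:,353:]=0;m[:141]=0;m[281:]=0
cs,_=cv2.findContours(m,cv2.RETR_CCOMP,cv2.CHAIN_APPROX_NONE)
for c in cs:
    if len(c)>60:
        E=cv2.fitEllipse(cv2.convexHull(c)); print("ell",E, onz(Hc,E[0],.1))
print("hex centre",onz(Hc,(213+262/4,141+288/4),.080))
E=lambda p:onz(Hc,(213+p[0]/4,141+p[1]/4),.079)
for a,b in(((190,234),(184,323)),((183,322),(255,373)),((192,233),(255,205))):
    d=E(b)-E(a); print("edge dir mod60",np.degrees(np.arctan2(d[1],d[0]))%60, "flat normal",(np.degrees(np.arctan2(d[1],d[0]))+90)%60)
# j7 range at the hex
for k in range(0,360,30):
    q=robot.ik([.551,-.101,.137],tool(np.radians(k))); print(k,None if q is None else np.round(q,2)[[0,6]],end=" ")
print(cv2.Rodrigues(Hc[1])[0].ravel())
```

```text
blue (array([286.8, 216.7]), array([ 263,  193,   49,   49, 1469], dtype=int32))
((287.0000305175781, 216.49998474121094), (38.460365295410156, 38.9075813293457), 63.43495178222656)
box angle [np.float64(26.566827023964848), np.float64(26.56641860010522), np.float64(26.564793355014096)]
grip [0.4970455  0.23024289 0.093     ] kn [0.41857263 0.19245351 0.105     ] ba [0.54412505 0.25359549 0.058     ] yaw 205.96532863975406 axis along [0.49749129 0.23088561 0.07545714]
ell ((278.55816650390625, 211.64674377441406), (96.91292572021484, 97.65626525878906), 59.8840217590332) [ 0.55115628 -0.10373371  0.1       ]
ell ((280.34674072265625, 211.50173950195312), (72.76216888427734, 78.83802032470703), 173.2192840576172) [ 0.55107002 -0.10267728  0.1       ]
hex centre [ 0.55202829 -0.10409629  0.08      ]
edge dir mod60 56.17516583684005 flat normal 26.17516583684005
edge dir mod60 54.72039933912968 flat normal 24.72039933912967
edge dir mod60 53.995589901677164 flat normal 23.995589901677164
0 [-0.31  0.38] 30 [-0.21  0.84] 60 [-0.12  1.31] 90 [-0.03  1.78] 120 [0.06 2.26] 150 [0.15 2.73] 180 [0.93 2.72] 210 [-0.66 -1.9 ] 240 [-0.66 -1.38] 270 [-0.66 -0.85] 300 [-0.48 -0.52] 330 [-0.4  -0.07] [2.22079568e+00 2.22206328e+00 4.83099088e-04]
```

Run:
```python
from h import *
A=np.radians(296.3); c=[.4973,.2305]
robot.gripper_to(.07)
robot.move_ptp([*c,.19],tool(A))
print(robot.get_state()["qpos"].round(2))
print("touch",robot.move_linear([*c,.076],.08,threshold=8))
robot.gripper_to(.0); s=robot.get_state(); print("open",s["opening"],s["grasp_force"],s["time"])
f0=s["force"]
robot.move_linear([*c,.20],.12); s=robot.get_state(); print(s["force"]-f0,s["opening"],s["ee_pos"])
shot("wrist","held")
A=np.radians(295.2)
robot.move_ptp([.5513,-.1035,.20],tool(A)); robot.pause(.3); s=robot.get_state(); print(s["time"],s["force"],s["moment"],s["qpos"].round(2),s["ee_pos"])
shot("side","over"); shot("wrist","over_w")
```

```text
[-1.02  0.37  0.66  1.86 -0.27  1.   -1.36]
touch False
open 0.027793612434827947 29.999892711639404 9.0583
[ 0.14959646 -0.38667576 -4.59106516] 0.027933692625457526 [0.49694761 0.23034273 0.19929943]
11.8667 [ 0.14103348 -0.02658557 -3.16655771] [-0.05081082  0.15199297 -0.06715244] [-0.49  0.42  0.8   1.82 -0.35  1.04 -0.69] [ 0.55141241 -0.10281421  0.19996348]
```

View pics/over.png

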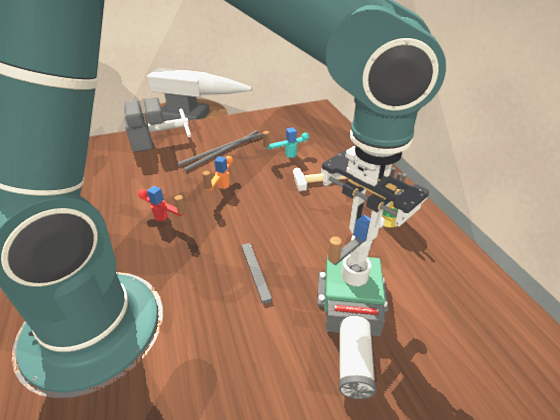

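The side view shows the crank upright in the gripper, its socket above the tube mouth at about (357,262). I'll lower it gently.

Run:
```python
from h import *
p=[.5513,-.1035]
f0=robot.get_state()["force"]
for z,v in((.165,.04),(.136,.015)):
    r=robot.move_linear([*p,z],v,threshold=7); s=robot.get_state(); print(r,s["ee_pos"],(s["force"]-f0).round(1),s["moment"].round(2),s["time"])
    if r: break
```

```text
False [ 0.55145183 -0.10354728  0.16521735] [-0.5  1.1 -0.2] [-0.04  0.09  0.05] 12.9917
True [ 0.55133468 -0.10323344  0.13793417] [-1.3  1.5 10.3] [ 0.23  0.28 -0.02] 14.6083
```

Seated: TCP z is 0.138, so the lower face is at about 0.062 and fully home. Next I turn in small steps and watch the forces.

```bash
cat > turn.py <<'E'
from h import *
import sys
p=np.array([.5513,-.1033,.1383]); a0=np.radians(295.2)
def step(d):
    robot.move_ptp(p,tool(a0+d)); s=robot.get_state(); y=s["tool_rot"][:,1]
    ang=(np.arctan2(y[1],y[0])-a0+np.pi)%(2*np.pi)-np.pi
    print(round(d,2),"act",ang.round(3),s["force"].round(1),"mz",s["moment"][2].round(2),s["ee_pos"].round(4),round(s["time"],2)); return s
E
python3 - <<'E'
from turn import *
for d in (0,.1,.2,.3,.4):
    s=step(d)
    if abs(s["moment"][2])>1.2 or np.hypot(*s["force"][:2])>15: break
E
```

```text
0 act 0.0 [-0.8  2.5 -2.5] mz 0.02 [ 0.5513 -0.1032  0.1383] 14.86
0.1 act 0.1 [-0.9  4.4 -4.2] mz 0.01 [ 0.5511 -0.1029  0.138 ] 15.11
0.2 act 0.199 [-0.8  5.3 -5. ] mz -0.04 [ 0.5511 -0.103   0.1381] 15.36
0.3 act 0.298 [-0.4  6.  -5.9] mz 0.02 [ 0.5512 -0.103   0.1381] 15.61
0.4 act 0.398 [-0.2  5.8 -6.2] mz 0.02 [ 0.5512 -0.1031  0.1381] 15.86
```

Run:
```python
from turn import *
for d in (.5,.6,.7,.8):
    s=step(d)
    if abs(s["moment"][2])>1.2 or np.hypot(*s["force"][:2])>15: break
print(s["moment"],s["opening"])
c,im=shot("side","t1"); cv2.imwrite("pics/t1c.png",cv2.resize(im[150:410,270:450,::-1],None,fx=2.2,fy=2.2,interpolation=2))
```

```text
0.5 act 0.498 [ 0.9  5.4 -7.8] mz -0.01 [ 0.5513 -0.1032  0.1382] 16.11
0.6 act 0.598 [ 1.5  5.3 -7.9] mz -0.02 [ 0.5514 -0.1032  0.1382] 16.36
0.7 act 0.698 [ 1.9  5.2 -6.6] mz 0.0 [ 0.5514 -0.1033  0.1382] 16.61
0.8 act 0.798 [ 2.2  5.5 -7.4] mz -0.05 [ 0.5515 -0.1033  0.1383] 16.86
[ 1.3374158  -0.53334669 -0.05099367] 0.027823613132411145
```

View pics/t1c.png

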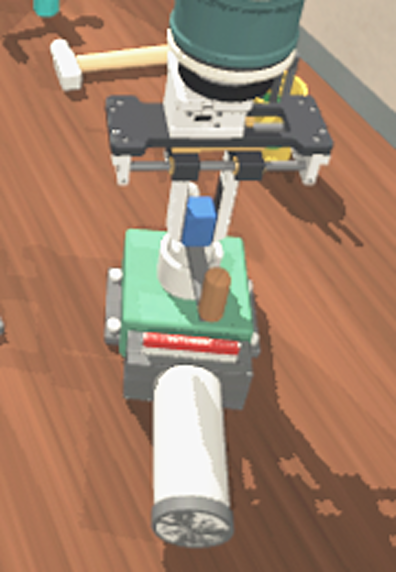

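The crank has turned with the gripper; the red blade edge is now near side (356,306). I'll measure how far the gate has risen.

```bash
cat > gate.py <<'E'
from h import *
def red(name,n):
    im=cv2.imread(f"pics/{name}.png")[:,:,::-1]; hs=cv2.cvtColor(im,cv2.COLOR_RGB2HSV)
    m=cv2.inRange(hs,(0,150,110),(5,255,255))|cv2.inRange(hs,(174,150,110),(180,255,255))
    box=np.zeros_like(m)
    if n=="side": box[270:330,315:400]=1
    else: box[200:290,100:170]=1
    ys,xs=np.nonzero(m*box)
    if len(xs)<10: return None
    return cv2.minAreaRect(np.column_stack([xs,ys]).astype(np.float32)),np.array([xs.mean(),ys.mean()])
E
python3 - <<'E'
from gate import *
D=cam("side")
for f in ("side0","over","t1"):
    r=red(f,"side"); print(f,r)
# blade centre direction: gatebox yaw from pipe; blade ~85 mm from axis toward -y
for z in (.056,.07,.092): print(z,proj(D,[.55,-.19,z]))
E
```

```text
side0 (((355.6550598144531, 309.3719177246094), (41.19455337524414, 5.451523303985596), 5.440331935882568), array([354.61344538, 310.33613445]))
over (((355.6475524902344, 309.3770751953125), (41.193763732910156, 5.522679805755615), 5.19442892074585), array([356.02325581, 310.27906977]))
t1 (((356.2265319824219, 305.583740234375), (42.189998626708984, 6.40939474105835), 5.355824947357178), array([357.15625, 306.7375 ]))
0.056 [374.17033076 308.88142511]
0.07 [375.27236674 304.64282967]
0.092 [377.05855694 297.77287464]
```

The gate has risen about 12 mm for 0.8 rad, which is as expected. Continuing, with small steps near the stop.

Run:
```python
from turn import *
for d in [1,1.2,1.4,1.6,1.75,1.85]+list(np.arange(1.9,2.13,.03)):
    s=step(d); print("   e7",s["effort"][6].round(2))
    if abs(s["moment"][2])>.8 or abs(s["effort"][6])>1.2 or np.hypot(*s["force"][:2])>18: print("STOP");break
robot.pause(.3)
shot("side","t2")
from gate import *
print(red("t2","side"),robot.get_state()["moment"],robot.get_state()["effort"][6])
```

```text
1 act 0.998 [ 2.3  5.3 -6.5] mz 0.0 [ 0.5517 -0.1034  0.1384] 17.21
   e7 0.98
1.2 act 1.198 [ 4.   5.1 -6.1] mz -0.03 [ 0.5518 -0.1034  0.1385] 17.51
   e7 0.98
1.4 act 1.398 [ 3.   5.4 -5.5] mz -0.03 [ 0.552  -0.1033  0.1386] 17.81
   e7 0.99
1.6 act 1.598 [ 4.4  6.4 -4.4] mz -0.01 [ 0.5522 -0.1032  0.1386] 18.11
   e7 0.99
1.75 act 1.748 [ 5.3  6.  -4.6] mz 0.04 [ 0.5522 -0.1031  0.1386] 18.37
   e7 1.12
1.85 act 1.848 [ 5.4  5.9 -5.9] mz 0.01 [ 0.5523 -0.103   0.1386] 18.62
   e7 0.82
1.9 act 1.897 [ 4.9  6.5 -5. ] mz -0.1 [ 0.5524 -0.103   0.1387] 18.87
   e7 0.49
1.93 act 1.927 [ 4.7  6.5 -5.6] mz -0.09 [ 0.5524 -0.103   0.1387] 19.12
   e7 0.39
1.96 act 1.957 [ 5.6  6.3 -5.4] mz -0.17 [ 0.5524 -0.103   0.1387] 19.37
   e7 0.39
1.99 act 1.987 [ 5.9  6.  -4.9] mz -0.13 [ 0.5524 -0.103   0.1386] 19.62
   e7 0.39
2.02 act 2.017 [ 4.7  7.  -5.4] mz -0.19 [ 0.5524 -0.1029  0.1387] 19.87
   e7 0.39
2.05 act 2.047 [ 5.9  7.7 -5.9] mz -0.1 [ 0.5524 -0.1029  0.1387] 20.12
   e7 0.39
2.08 act 2.077 [ 6.   7.9 -6.4] mz -0.13 [ 0.5524 -0.1029  0.1386] 20.37
   e7 0.4
2.11 act 2.107 [ 5.2  7.2 -5.3] mz -0.15 [ 0.5525 -0.1029  0.1387] 20.62
   e7 0.4
(((358.15167236328125, 298.33197021484375), (42.3707275390625, 6.428039073944092), 5.19442892074585), array([358.19148936, 299.83687943])) [ 2.18495288 -1.71371003 -0.12827649] 0.14717303216457367
```

The red edge has risen 11.0 px, which is about 36 mm, so the blade is about at its stop. One or two more small steps should feel the stop, then I release.

Run:
```python
from turn import *
for d in (2.13,2.15,2.17):
    s=step(d); robot.pause(.2); m=robot.get_state()["moment"][2]; print(m)
    if abs(m)>.45: print("STOP"); break
robot.pause(.3); shot("side","t3")
from gate import *
print(red("t3","side"),robot.get_state()["time"])
```

```text
2.13 act 2.127 [ 5.5  7.8 -5.1] mz -0.41 [ 0.5525 -0.1029  0.1387] 21.22
-0.34796115468093813
2.15 act 2.146 [ 6.3  7.1 -4.8] mz -0.61 [ 0.5525 -0.103   0.1387] 21.67
-0.6075274028271986
STOP
(((358.15167236328125, 298.3319396972656), (42.3707275390625, 6.428038597106934), 5.19442892074585), array([359.06730769, 299.02403846])) 22.2167
```

The stop is felt: torque rises while the blade stays put. I relax slightly within the socket's play, then release and retreat upward.

Run:
```python
from turn import *
s=step(2.125); e=s["ee_pos"]
robot.gripper_to(.065); robot.pause(.2)
robot.move_linear([e[0],e[1],.27],.08); robot.pause(.5)
s=robot.get_state(); print(s["force"].round(2),s["opening"],s["time"])
from gate import *
c,im=shot("side","end"); print(red("end","side")); shot("scene","end_s")
b=blobs(im,(105,120,60),(125,255,255))[1]; print([(x[0],x[1][4]) for x in b]); S,D=cam("scene"),cam("side"); print(proj(D,[.5515,-.103,.137]))
cv2.imwrite("pics/endc.png",cv2.resize(im[190:410,250:450,::-1],None,fx=2.5,fy=2.5,interpolation=2))
```

```text
2.12 act 2.122 [ 5.4  6.7 -4.2] mz -0.08 [ 0.5524 -0.1029  0.1387] 22.47
[-0.25  0.45  0.25] 0.06501704043029582 25.7083
(((358.15576171875, 298.286865234375), (42.3707275390625, 6.518574237823486), 5.19442892074585), array([357.56375839, 299.43624161]))
[(array([291. , 134.5]), np.int32(113)), (array([220.6, 163.9]), np.int32(146)), (array([155.1, 194.8]), np.int32(193)), (array([358.7, 253.4]), np.int32(194))]
[359.18798913 250.20507504]
```

View pics/endc.png

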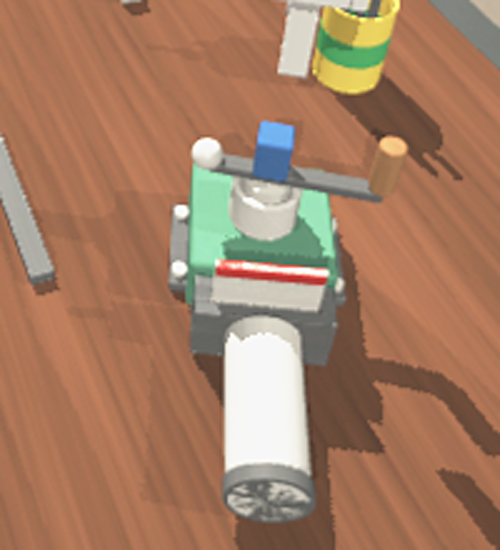

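View pics/end_s.png

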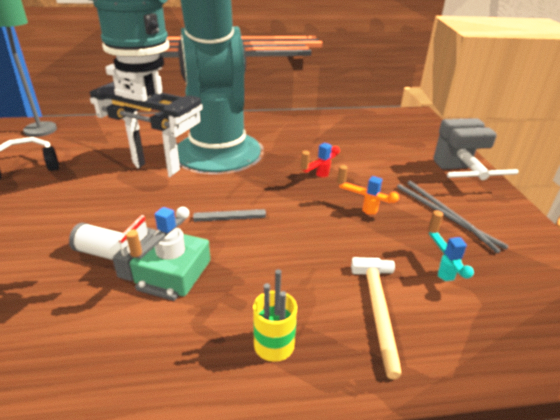

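The crank stands released on the hex (grip at side (359,253)) and the blade is fully raised (red edge at side row 298). The hammer, can and bar are where they were, and the gripper is clear. Handing in.

```bash
python3 -c "
from rig import robot
print(robot.sign_off())"
```

```text
the job is handed in; nothing more can be done
None
```

The job is handed in (no verdict was returned): the crank is seated and released on the hex, the gate measures about 36 mm open after I felt its stop, and the hammer, can and bar were not touched.

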